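# Clear the shoe-care mat and ready the brush

### The arm

A 7-joint arm with a two-finger parallel gripper is mounted at the origin on the work surface. World frame = base frame: x ahead of the robot, y to its left, z up, the work surface at z = 0. Lengths are in m, angles in rad, forces in N, time in s.
With the tool pointing down it reaches from about 0.35 to 0.9 m from the base axis. Payload 8.1 kg.
Tool frame: the origin (TCP) lies on the centre line of the jaws, within the pads' length; the fingertips stand tips_ahead ahead of it and the grasp point (between the pads) lies 5 mm behind it (tips_ahead is the distance from the TCP to the fingertips, in m); z points along the fingers, y is the line along which they close (so a half turn about z gives the same grasp; the last joint's range is limited). The gripper opens to 85 mm and grips with 20 to 120 N. Pads are 22 mm wide; open, the fingers measure 114 mm over their backs; the gripper's body (76 mm by 85 mm) begins 54 mm behind the grasp point. The pads swing forward as they close: fully open they stand 13 mm farther back than shut.
Start: joints at [1.031, 0.434, 0.025, 1.573, -0.012, 1.134, -0.075], TCP at [0.264, -0.566, 0.245] pointing down, gripper open.
Joint ranges: [-2.62, 2.62], [-0.44, 2.09], [-1.27, 1.32], [0.08, 2.57], [-1.32, 4.46], [0.12, 2], [-2.74, 2.74]. Speed limits (rad/s): [2.22, 2.22, 3.01, 3.01, 3.14, 3.14, 3.14].

### API

Orientations are given as a 3x3 rotation matrix whose columns are the frame's x, y, z axes.
In Python, from rig import sense, camera, camera_params, hand_in, tips_ahead gives the robot as it stands.
- The arm moves only by the shell command python3 -m jog 'ROWS' [FORCE]. ROWS is JSON, a list of rows, each an object of numbers: "x", "y", "z": the shift along the tool's x, y, z in cm; "yaw": the turn about the tool's z in rad; "claw": the finger opening in cm, from 0 to 8.54. A call has 1 to 10 rows; each row shifts and turns the commanded pose from where the row before left it, along the tool's axes as they then stand; what a row does not reach is not made up. A row lasts 1/8 s, in which the tool goes at most 62.5 mm and 10.7 degrees, less where a joint would pass 70% of its speed; a pose out of reach is approached as far as the arm can. A call is refused whole if a number of a shift passes 6.25 or a number of a turn 0.188, either way. A call with a gripper value outside its range is refused whole. The fingers move at their own pace and stop on an object; FORCE is the grip in N (left out, the last holds). Time passes only in rows, so rows that do not move let the fingers close. It gives the time, the measured TCP pose, the force, the opening and the grip force at its end, in the units of the state.
- sense(): the state, without advancing time (a new reading comes with each control period).
- camera(name): name is "side" or "top" or "wrist"; returns the picture (400x640x3 uint8, red, green, blue); there is no depth.
- camera_params(name): a dict with "mtx" (3x3 intrinsics, pixels), "dist" ([k1, k2, p1, p2, k3] as OpenCV has them; the pictures are not rectified), "eye" and "rotation" of the camera in the world; the wrist camera has in their place "mount" (4x4, takes a point from camera to tool coordinates, whose origin is the TCP and whose axes are the flange's). Camera axes: x right, y up, looking along -z (the intrinsics and any distortion apply to the point x, -y, -z); pixel columns grow to the right and rows downward; lengths in m; the calibration is good to about 2 mm. A picture is of the moment at which its call begins: read the wrist's pose just before it. camera_params takes no time and is no camera call.
- hand_in(): hands the job in; it is judged then, once.
The state is a dict: "clock": time; "joints": joint angles; "qvel": joint speeds; "tau": joint torques, N m; "tool_pos": TCP position; "orientation": TCP orientation; "wrist_force": force on the tool from outside, world axes, zero at the start; "torque": the same for the moment, N m; "grip_width": finger opening in m; "grasp_force": force on a finger pad.
Only numpy, scipy, OpenCV 4.12 (cv2) and the standard library are available. Lean on these libraries where they do the work, as an engineer would, in place of code of your own. Each camera call takes 0.05 s, during which the arm holds its last target. There are 200 camera calls.

### The job

Clear the black mat on the wardrobe island for shoe brushing: nest the small pot in the medium pot and the medium pot in the large one, all fully home and upright, with the large pot left where it stands beside the mat. Then draw the shoe brush out of its slanted holder and turn it level with the bristles facing down; finish while still holding it so, the bristles about 15 cm above the middle of the mat, and do not let go or put it down. Leave the red polish tin and the cream jar undisturbed.

Things in the scene. Friction and masses are not known exactly. Their poses are not given: they have to be found in the camera images.
- mat: Flat black rubber mat fixed to the table, 240 (x) by 260 (y) by 4 mm thick; origin at the centre of its underside, on the table. Its long side stays along world y.
- pot_large: Largest of three empty round metal plant pots, bare aluminium, loose, 76 mm high, 0.22 kg, on the table beside the mat. Tapered body 50 mm wide at the foot, 58 mm on top, under a straight rim collar 70 mm in outer diameter, 52 to 76 mm up; bore 53 mm. Origin: centre of underside, z up. It takes the medium pot, whose collar then rests on this rim.
- pot_medium: Middle pot, blue, 68 mm high, about 0.13 kg, on the mat. Body 39 mm wide at the foot, 47 on top, under a straight collar 62 mm in outer diameter, 44 to 68 mm up; bore 42 mm. Drops into the large pot with 3 mm play all round until its collar rests on that rim: home, origin 32 mm above the large pot's origin, collar proud for the fingers. Origin: centre of underside, z up.
- pot_small: Smallest pot, copper, 60 mm high, about 0.08 kg, on the mat. Body 30 mm wide at the foot, 35 on top, under a straight collar 50 mm in outer diameter, 36 to 60 mm up. Drops into the medium pot with 3 mm play until its collar rests on that rim: home, origin 32 mm above the medium pot's origin, collar proud. Origin: centre of underside, z up.
- brush: Shoe brush 205 mm long, about 0.18 kg, balanced near its origin, the grip point on the handle's centreline. x runs along it to the handle's end, z out of its back, bristles face -z. Starts head down in the holder: +x (handle) rises at 60 degrees to the table, leaning to the holder's +x, bristles on the underside. Dark wooden head 44 mm wide, 14 thick, x = -105 to -25 mm.
- brush_handle_end (a point): End of the brush's pale wooden handle, at x = +100 mm in the brush's frame. The handle is straight, 20 mm wide (y) and 16 mm thick (z), from x = -25 to +100 mm.
- brush_bristles (a point): Centre of the brush's bristle face, at x = -65, z = -31 mm in the brush's frame. The black bristle block is 36 mm wide, x = -101 to -29 mm, and stiff.
- holder: Slanted wooden sleeve on a dark steel plate 150 by 90 by 10 mm, fixed to the table. Origin: centre of the plate's underside. The sleeve rises at 60 degrees towards its +x (roughly away from the robot) and takes 55 mm of the brush's head, 3 mm play each side; draw the brush along its own x by over 75 mm to clear it. In place the brush's origin is 30 mm to +x of this origin, 124 mm up.
- polish_tin: Bystander: red shoe-polish tin, 72 mm wide, 24 mm high; origin at the centre of its underside.
- cream_jar: Bystander: amber cream jar with black cap, 50 mm wide, 46 mm high; origin at the centre of its underside.

How it is judged:
On the way, in this order (a step that is already met when the one before it is completed fails the run):
1. small pot nested in the medium and the medium in the large, home, upright and let go (horizontal distance between pot_medium and pot_large below 0.008 m and z of pot_medium in the frame of pot_large between 0.026 and 0.036 m and angle between each of pot_medium, pot_small, pot_large's own z axis and vertical below 0.1 rad and horizontal distance between pot_small and pot_medium below 0.008 m and z of pot_small in the frame of pot_medium between 0.026 and 0.036 m and distance of pot_large from where it was at the start of the episode below 0.05 m and contact force between the fingers and pot_large below 0.1 N and contact force between the fingers and pot_medium below 0.1 N and contact force between the fingers and pot_small below 0.1 N), for 0.3 s.
2. brush held in the fingers, drawn up clear of its holder (height (world z) of brush above 0.165 m and contact force between the fingers and brush above 1 N and contact force between brush and holder below 0.05 N), for 0.2 s.
At the end, for the whole second after the job is handed in: Pots home in one another (centres within 8 mm, height 4 mm, tilt 0.1 rad), released, large pot within 50 mm of its start; brush held still by the fingers alone, back up, level within 0.2 rad, bristles 100 to 210 mm above the table, within 60 mm of the mat centre (all of step 1 and angle between brush's own z axis and vertical below 0.2 rad and height (world z) of brush_bristles between 0.1 and 0.21 m and horizontal distance between brush_bristles and mat below 0.06 m and contact force between the fingers and brush above 1 N and linear speed of brush below 0.03 m/s and contact force between brush and holder below 0.05 N and contact force between brush and pot_large below 0.05 N and contact force between brush and pot_medium below 0.05 N and contact force between brush and pot_small below 0.05 N); the arm keeps its last pose, push and grip.
It fails at once if the polish tin is pushed aside or knocked (moved over 30 mm) (distance of polish_tin from where it was at the start of the episode above 0.03 m).
It fails at once if the cream jar is pushed aside or knocked (moved over 30 mm) (distance of cream_jar from where it was at the start of the episode above 0.03 m).
It also fails if it takes over 67 s, if anything falls off the work surface, if the arm or the gripper's body presses on something with over 40 N, if the wrist force passes 120 N, or if a joint passes its speed limit or range.

## Working session

There is one attempt and no reset: what is moved stays moved. The work goes in short steps, Python scripts to look and compute and a shell command to move; the robot and the scene stay as the last step left them, time stands still between calls to the robot, and variables do not carry over. Pictures are saved under pics/ and viewed, at most 10 in all, crops included, and the job is handed in when it is done.

```bash
mkdir -p pics; ls; cat > h.py <<'E'
import numpy as np, cv2
from rig import *
def P(n):
    p=camera_params(n); return p
def ray(n,u,v,st=None):
    p=camera_params(n)
    q=cv2.undistortPoints(np.array([[[u,v]]],float),np.array(p["mtx"]),np.array(p["dist"]))[0,0]
    d=np.array([q[0],-q[1],-1.])
    if "eye" in p: R=np.array(p["rotation"]);e=np.array(p["eye"])
    else:
        M=np.array(p["mount"]);Rt=np.array(st["orientation"]);R=Rt@M[:3,:3];e=Rt@M[:3,3]+np.array(st["tool_pos"])
    d=R@d; return e,d/np.linalg.norm(d)
def atz(n,u,v,z,st=None):
    e,d=ray(n,u,v,st); return e+d*(z-e[2])/d[2]
def tri(*rays):
    A=0;b=0
    for e,d in rays:
        Q=np.eye(3)-np.outer(d,d);A=A+Q;b=b+Q@e
    x=np.linalg.solve(A,b); return x,[np.linalg.norm(np.cross(x-e,d)) for e,d in rays]
def snap(n,f):
    im=camera(n)[:,:,::-1]; cv2.imwrite("pics/"+f,im); return im
E
python3 - <<'E'
from h import *
s=sense();print({k:np.round(v,3).tolist() for k,v in s.items()});print(tips_ahead)
a=snap("top","top.png");b=snap("side","side.png")
for n in("top","side"):
    p=camera_params(n);print(n,{k:np.round(p[k],3).tolist() for k in p})
print(camera_params("wrist"))
E
```

```text
pics
{'clock': 0.0, 'joints': [1.031, 0.435, 0.025, 1.574, -0.012, 1.134, -0.075], 'qvel': [0.0, 0.001, -0.0, -0.001, -0.0, 0.001, 0.001], 'tau': [-0.001, -67.047, 1.024, -31.621, 0.015, 0.013, 0.0], 'tool_pos': [0.264, -0.566, 0.245], 'orientation': [[0.906, 0.423, -0.001], [0.423, -0.906, 0.001], [-0.0, -0.002, -1.0]], 'wrist_force': [-0.084, 0.003, 0.157], 'torque': [-0.026, 0.007, 0.005], 'grasp_force': 0.0, 'grip_width': 0.085}
0.014
top {'mtx': [[397.948, 0.0, 325.955], [0.0, 397.948, 200.355], [0.0, 0.0, 1.0]], 'dist': [-0.029, 0.0, 0.0, 0.0, 0.0], 'eye': [0.346, 0.008, 1.169], 'rotation': [[0.02, 0.985, -0.173], [-1.0, 0.02, 0.002], [0.005, 0.172, 0.985]]}
side {'mtx': [[487.365, 0.0, 319.58], [0.0, 487.365, 197.747], [0.0, 0.0, 1.0]], 'dist': [-0.063, 0.0, 0.0, 0.0, 0.0], 'eye': [0.423, 1.08, 0.903], 'rotation': [[-0.995, 0.04, -0.088], [-0.095, -0.573, 0.814], [-0.018, 0.818, 0.574]]}
{'mtx': array([[323.68316403,   0.        , 319.00887927],
       [  0.        , 323.68316403, 198.04152881],
       [  0.        ,   0.        ,   1.        ]]), 'dist': array([-0.04890765,  0.        ,  0.        ,  0.        ,  0.        ]), 'mount': array([[ 5.46723379e-04,  9.51240467e-01,  3.08449794e-01,
         7.95116299e-02],
       [ 9.99999766e-01, -6.46697308e-04,  2.21888293e-04,
        -8.20532003e-04],
       [ 4.10542775e-04,  3.08449600e-01, -9.51240598e-01,
        -1.29127321e-01],
       [ 0.00000000e+00,  0.00000000e+00,  0.00000000e+00,
         1.00000000e+00]])}
```

View pictures.

View pics/top.png

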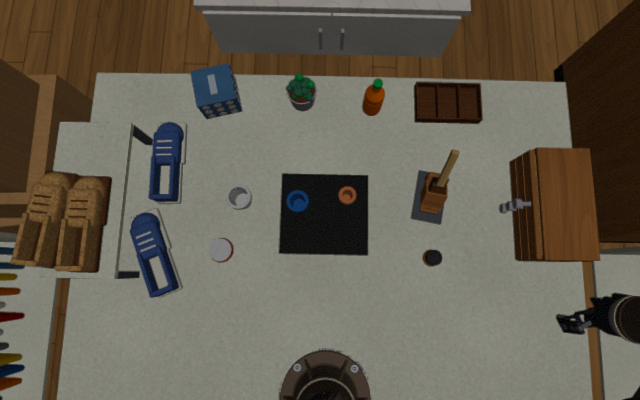

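View pics/side.png

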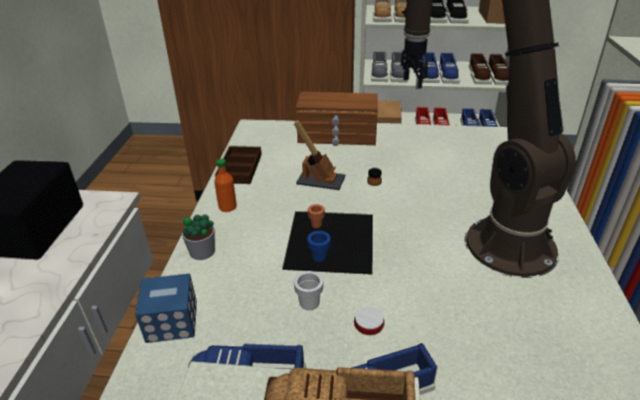

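The top view shows the large pot at about (239,197), medium (298,201), small (347,195), holder near (430,197), and the handle end at (453,153). The tin is at (221,250) and the jar at (432,257). I'll enlarge these for better pixels.

```bash
python3 - <<'E'
import cv2,numpy as np
a=cv2.imread("pics/top.png")[145:270,215:475];b=cv2.imread("pics/side.png")
a=cv2.resize(a,None,fx=3,fy=3,interpolation=2)
cv2.imwrite("pics/ta.png",a)
b1=cv2.resize(b[200:315,280:380],None,fx=4,fy=4,interpolation=2)
b2=cv2.resize(b[115:195,290:350],None,fx=5.75,fy=5.75,interpolation=2)
print(b1.shape,b2.shape)
cv2.imwrite("pics/sb.png",np.hstack([b1,b2]))
E
```

```text
(460, 400, 3) (460, 345, 3)
```

View pics/ta.png

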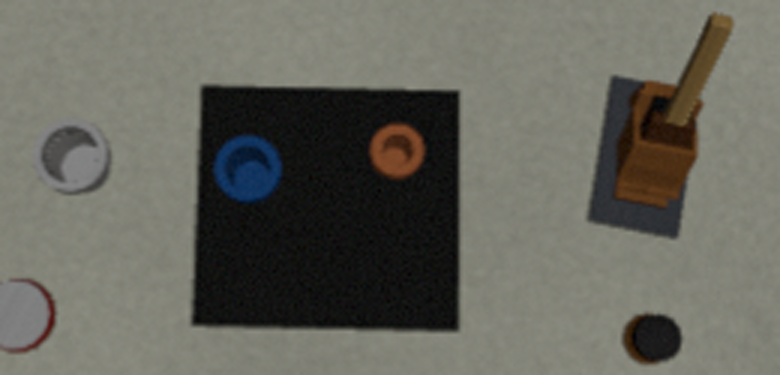

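View pics/sb.png

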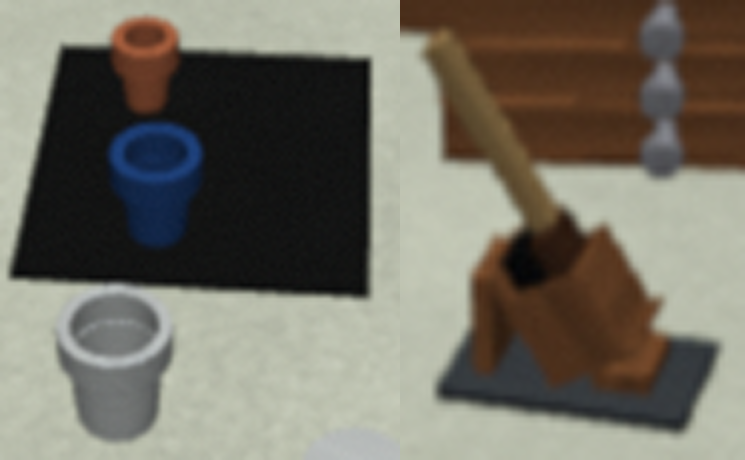

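The enlarged top view puts the rim centres at crop (72,156), (248,169) and (397,151), with the handle end at (720,20). The side crop puts the rims at (115,326), (156,154) and (145,38), with the handle end at (440,43). The plate corners are also readable.

```bash
python3 - <<'E'
from h import *
T=lambda u,v:ray("top",215+(u-1)/3,145+(v-1)/3)
S=lambda u,v:ray("side",280+(u-1.5)/4,200+(v-1.5)/4)
S2=lambda u,v:ray("side",290+(u-400-2.4)/5.75,115+(v-2.4)/5.75)
for n,t,s in (("L",(72,156),S(115,326)),("M",(248,169),S(156,154)),("s",(397,151),S(145,38)),("end",(720,20),S2(440,43)),("hbase",(678,120),S2(548,222))):
    x,r=tri(T(*t),s);print(n,x.round(4),np.round(r,4))
def z(t,h): return atz("top",215+(t[0]-1)/3,145+(t[1]-1)/3,h)
print("plate",[z(t,.01).round(3)[:2].tolist() for t in((612,76),(678,237),(588,220))])
print("mat",np.mean([z(t,.004) for t in((202,87),(459,92),(459,329),(193,325))],0))
print("tin",z((15,315),.024)[:2],"jar",z((657,338),.046)[:2])
E
```

```text
L [0.5437 0.2507 0.0725] [0.0005 0.0005]
M [0.5352 0.0861 0.0697] [0.0005 0.0005]
s [ 0.5568 -0.0534  0.0618] [0.0006 0.0006]
end [ 0.6438 -0.3144  0.2107] [0.0012 0.0012]
hbase [ 0.5837 -0.309   0.1012] [0.0007 0.0007]
plate [[0.647, -0.271], [0.486, -0.333], [0.501, -0.244]]
mat [0.51038618 0.01049077 0.004     ]
tin [0.39668266 0.30710298] jar [ 0.38624893 -0.29946775]
```

```bash
python3 -m jog '[{"yaw":0.155},{"yaw":0.155},{"yaw":0.155},{"yaw":0.155},{"x":1.2,"y":-5.7},{"x":1.2,"y":-5.7},{"x":1.2,"y":-5.7},{"x":1.2,"y":-5.7},{"x":1.2,"y":-5.7},{"x":1.2,"y":-5.7}]'; python3 -m jog '[{"x":1.2,"y":-5.7},{"x":1.2,"y":-5.7},{"x":1.2,"y":-5.7},{"x":1.2,"y":-5.7},{"x":1.2,"y":-5.7},{"x":1.2,"y":-5.7},{"z":5},{}]'
```

```text
invalid input
invalid input
```

```bash
python3 -m jog '[{"x":0,"y":0,"z":0,"yaw":0.155,"claw":8.5}]'
```

```text
clock: 0.22
tool_pos: [0.2641, -0.5661, 0.2448]
orientation: [[0.961, 0.275, -0.0], [0.275, -0.961, 0.001], [-0.0, -0.001, -1.0]]
wrist_force: [0.5, 0.3, -1.1]
grip_width: 0.0852
grasp_force: 0.0
```

```bash
python3 -m jog '[{"x":0,"y":0,"z":0,"yaw":0.155,"claw":8.5},{"x":0,"y":0,"z":0,"yaw":0.155,"claw":8.5},{"x":0,"y":0,"z":0,"yaw":0.155,"claw":8.5},{"x":1.2,"y":-5.7,"z":0,"yaw":0,"claw":8.5},{"x":1.2,"y":-5.7,"z":0,"yaw":0,"claw":8.5},{"x":1.2,"y":-5.7,"z":0,"yaw":0,"claw":8.5},{"x":1.2,"y":-5.7,"z":0,"yaw":0,"claw":8.5},{"x":1.2,"y":-5.7,"z":0,"yaw":0,"claw":8.5},{"x":1.2,"y":-5.7,"z":0,"yaw":0,"claw":8.5},{"x":1.2,"y":-5.7,"z":0,"yaw":0,"claw":8.5}]'; python3 -m jog '[{"x":1.2,"y":-5.7,"z":0,"yaw":0,"claw":8.5},{"x":1.2,"y":-5.7,"z":0,"yaw":0,"claw":8.5},{"x":1.2,"y":-5.7,"z":0,"yaw":0,"claw":8.5},{"x":1.2,"y":-5.7,"z":0,"yaw":0,"claw":8.5},{"x":1.2,"y":-5.7,"z":0,"yaw":0,"claw":8.5},{"x":0,"y":0,"z":0,"yaw":0,"claw":8.5},{"x":0,"y":0,"z":0,"yaw":0,"claw":8.5}]'
python3 - <<'E'
from h import *
s=sense();im=snap("wrist","w1.png");print(s["tool_pos"],np.round(s["orientation"],3).tolist())
E
```

```text
clock: 1.48
tool_pos: [0.42, -0.1875, 0.2453]
orientation: [[0.983, -0.182, -0.0], [-0.182, -0.983, -0.0], [0.0, 0.0, -1.0]]
wrist_force: [1.2, -0.7, -1.0]
grip_width: 0.0846
grasp_force: 0.0
clock: 2.35
tool_pos: [0.5302, 0.0794, 0.2448]
orientation: [[0.983, -0.182, -0.001], [-0.182, -0.983, -0.001], [-0.001, 0.001, -1.0]]
wrist_force: [-0.2, 0.4, 0.4]
grip_width: 0.085
grasp_force: 0.0
[0.53022782 0.07938083 0.24478822] [[0.983, -0.182, -0.001], [-0.182, -0.983, -0.001], [-0.001, 0.001, -1.0]]
```

View pics/w1.png

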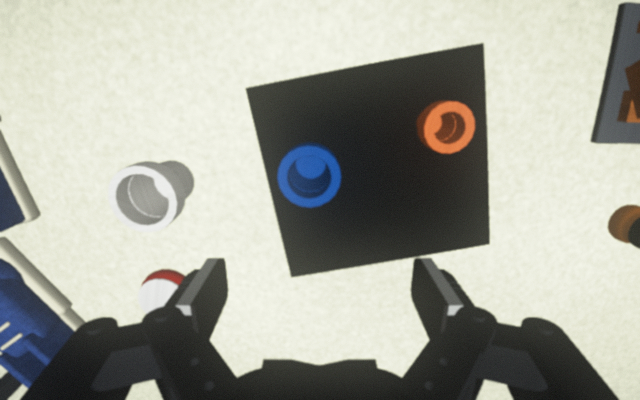

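The wrist view shows the rim centres: blue (309.5,176), aluminium (146,197) and copper (450,127).

```bash
python3 - <<'E'
from h import *
s=sense()
T=lambda u,v:ray("top",215+(u-1)/3,145+(v-1)/3)
S=lambda u,v:ray("side",280+(u-1.5)/4,200+(v-1.5)/4)
R=np.array(s["orientation"])
for n,w,h,t,sd in (("L",(146,197),.076,(72,156),S(115,326)),("M",(309.5,176),.072,(248,169),S(156,154)),("s",(450,127),.064,(397,151),S(145,38))):
    x,r=tri(T(*t),sd,ray("wrist",*w,s))
    print(n,atz("wrist",*w,h,s).round(4),x.round(4),np.round(r,4),"tool dxy",(R.T@(x-s["tool_pos"])).round(4))
E
```

```text
L [0.5449 0.2493 0.076 ] [0.5438 0.2509 0.0728] [0.0008 0.0003 0.0005] tool dxy [-0.0181 -0.1721  0.172 ]
M [0.535  0.0878 0.072 ] [0.5349 0.087  0.0706] [0.001  0.0006 0.0009] tool dxy [ 0.0032 -0.0093  0.1743]
s [ 0.5559 -0.0519  0.064 ] [ 0.5563 -0.0529  0.0624] [0.0005 0.001  0.0008] tool dxy [0.0499 0.1243 0.1827]
```

```bash
python3 -m jog '[{"x":0.4,"y":-0.9,"z":0,"yaw":0,"claw":8.5},{"x":0,"y":0,"z":5,"yaw":0,"claw":8.5},{"x":0,"y":0,"z":5,"yaw":0,"claw":8.5},{"x":0,"y":0,"z":4,"yaw":0,"claw":8.5},{"x":0,"y":0,"z":3,"yaw":0,"claw":8.5},{"x":0,"y":0,"z":1.1,"yaw":0,"claw":8.5},{"x":0,"y":0,"z":0,"yaw":0,"claw":8.5},{"x":0,"y":0,"z":0,"yaw":0,"claw":5.5},{"x":0,"y":0,"z":0,"yaw":0,"claw":5.5},{"x":0,"y":0,"z":0,"yaw":0,"claw":5.5}]' 40;python3 -m jog '[{"x":0,"y":0,"z":0,"yaw":0,"claw":5.5},{"x":0,"y":0,"z":0,"yaw":0,"claw":5.5}]'
```

```text
clock: 3.65
tool_pos: [0.5373, 0.0882, 0.0662]
orientation: [[0.983, -0.182, 0.003], [-0.182, -0.983, 0.0], [0.003, -0.001, -1.0]]
wrist_force: [-1.8, -0.9, 7.9]
grip_width: 0.0608
grasp_force: 41.5
clock: 3.9
tool_pos: [0.5373, 0.0882, 0.0662]
orientation: [[0.983, -0.183, 0.003], [-0.183, -0.983, 0.0], [0.003, -0.001, -1.0]]
wrist_force: [-2.3, -0.6, 8.0]
grip_width: 0.0614
grasp_force: 41.5
```

```bash
python3 -m jog '[{"x":0,"y":0,"z":-3,"yaw":0,"claw":5.5},{"x":0,"y":0,"z":-4,"yaw":0,"claw":5.5},{"x":0,"y":0,"z":-3,"yaw":0,"claw":5.5},{"x":-0.5,"y":-4,"z":0,"yaw":0,"claw":5.5},{"x":-0.5,"y":-4.1,"z":0,"yaw":0,"claw":5.5},{"x":-0.5,"y":-4,"z":0,"yaw":0,"claw":5.5},{"x":-0.6,"y":-4,"z":0,"yaw":0,"claw":5.5},{"x":0,"y":0,"z":0,"yaw":0,"claw":5.5},{"x":0,"y":0,"z":0,"yaw":0,"claw":5.5}]'
python3 - <<'E'
from h import *
s=sense();print(s["tool_pos"])
a=snap("wrist","w2.png");b=snap("side","s2.png")
a=cv2.resize(a[150:400,190:450],None,fx=1.6,fy=1.6);b=cv2.resize(b[210:320,260:360],None,fx=3.64,fy=3.64)
h=min(a.shape[0],b.shape[0]);cv2.imwrite("pics/m2.png",np.hstack([a[:h],b[:h]]))
E
```

```text
clock: 5.03
tool_pos: [0.545, 0.2498, 0.1648]
orientation: [[0.983, -0.182, 0.001], [-0.182, -0.983, -0.0], [0.001, 0.0, -1.0]]
wrist_force: [-0.1, -0.6, -1.2]
grip_width: 0.0614
grasp_force: 44.3
[0.54496969 0.24976213 0.16476438]
```

View pics/m2.png

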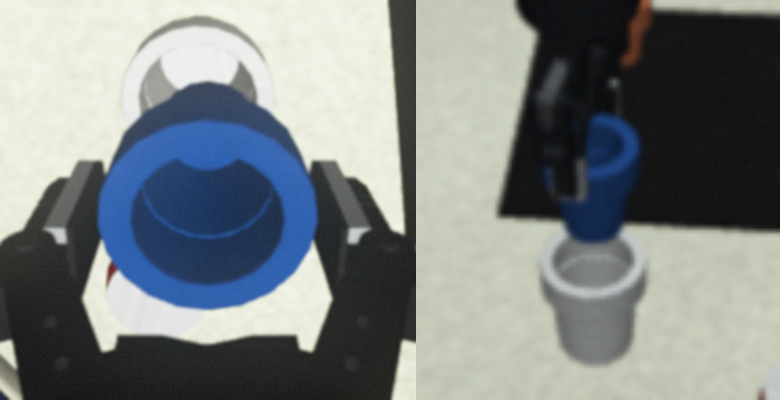

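The blue rim centre is at full-image pixel (319.7,283.8) and the aluminium rim's u is about 313.8. In the side view the blue foot lies over the bore.

```bash
python3 - <<'E'
from h import *
s=sense();R=np.array(s["orientation"])
m=atz("wrist",319.7,283.75,.1706,s);l=np.array([.5438,.2509,.076])
print(m,R.T@(m-s["tool_pos"]),"need",R.T@(l-m))
# large rim left/right extents at tool y: rays at rim centre row
p=atz("wrist",190+198/1.6,150+95/1.6,.076,s);print("L via wrist",p,R.T@(p-s["tool_pos"]))
E
```

```text
[0.5447469  0.24947626 0.1706    ] [-0.00058174 -0.00057713 -0.00598411] need [-0.00124665 -0.00128253  0.09459854]
L via wrist [0.54588885 0.25339251 0.076     ] [-0.00023344 -0.00469375  0.08861364]
```

```bash
python3 -m jog '[{"x":-0.1,"y":-0.2,"z":0,"yaw":0,"claw":5.5},{"x":0,"y":0,"z":2,"yaw":0,"claw":5.5},{"x":0,"y":0,"z":1.5,"yaw":0,"claw":5.5},{"x":0,"y":0,"z":1,"yaw":0,"claw":5.5},{"x":0,"y":0,"z":1,"yaw":0,"claw":5.5},{"x":0,"y":0,"z":0.8,"yaw":0,"claw":5.5},{"x":0,"y":0,"z":0,"yaw":0,"claw":5.5}]'
```

```text
clock: 6.0
tool_pos: [0.544, 0.2522, 0.1007]
orientation: [[0.983, -0.182, -0.001], [-0.182, -0.983, -0.001], [-0.001, 0.001, -1.0]]
wrist_force: [0.6, 0.3, -1.6]
grip_width: 0.0612
grasp_force: 44.3
```

No contact force and nearly home; lower the last of it.

```bash
python3 -m jog '[{"x":0,"y":0,"z":0.3,"yaw":0,"claw":5.5},{"x":0,"y":0,"z":0.3,"yaw":0,"claw":5.5},{"x":0,"y":0,"z":0,"yaw":0,"claw":5.5}]';python3 -m jog '[{"x":0,"y":0,"z":0,"yaw":0,"claw":7.5},{"x":0,"y":0,"z":0,"yaw":0,"claw":8.5},{"x":0,"y":0,"z":-3,"yaw":0,"claw":8.5},{"x":0,"y":0,"z":-5,"yaw":0,"claw":8.5},{"x":0,"y":0,"z":-5,"yaw":0,"claw":8.5},{"x":0,"y":0,"z":0,"yaw":0,"claw":8.5},{"x":0,"y":0,"z":0,"yaw":0,"claw":8.5}]'
python3 - <<'E'
from h import *
s=sense();print(s["tool_pos"])
a=snap("wrist","w3.png");b=snap("side","s3.png");t=snap("top","t3.png")
a=cv2.resize(a[100:300,200:520],None,fx=1.5,fy=1.5);b=cv2.resize(b[190:310,270:355],None,fx=2.5,fy=2.5)
cv2.imwrite("pics/m3.png",np.hstack([a,b]));print(a.shape,b.shape)
E
```

```text
clock: 6.38
tool_pos: [0.5442, 0.2523, 0.0952]
orientation: [[0.983, -0.182, -0.0], [-0.182, -0.983, -0.0], [-0.0, 0.0, -1.0]]
wrist_force: [-0.3, -0.4, -2.5]
grip_width: 0.0611
grasp_force: 44.3
clock: 7.25
tool_pos: [0.5441, 0.2522, 0.2252]
orientation: [[0.983, -0.182, 0.0], [-0.182, -0.983, -0.0], [0.0, 0.0, -1.0]]
wrist_force: [-0.5, -0.5, -0.9]
grip_width: 0.0851
grasp_force: 0.0
[0.54413849 0.25221971 0.22519007]
(300, 480, 3) (300, 212, 3)
```

View pics/m3.png

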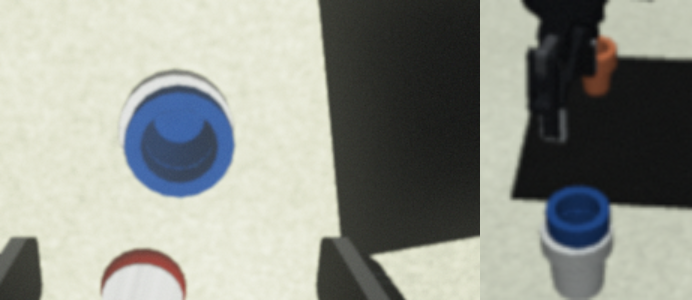

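The blue pot sits home and upright in the aluminium one. Its rim centre is at (319.7,194) in the wrist view and (309,273.2) in the side view.

```bash
python3 - <<'E'
from h import *
s=sense();R=np.array(s["orientation"])
w=ray("wrist",319.5,193.8,s);print(atz("wrist",319.5,193.8,.108,s),atz("side",308.8,273,.108),tri(w,ray("side",308.8,273)))
print("to small",R.T@(np.array([.5563,-.0529,.057])-s["tool_pos"]))
E
```

```text
[0.5464196  0.25182869 0.108     ] [0.5410596  0.25949881 0.108     ] (array([0.54305558, 0.25191446, 0.10006519]), [np.float64(0.0009533408732238378), np.float64(0.0009533408732239877)])
to small [0.06828387 0.29719314 0.16727579]
```

```bash
python3 -m jog '[{"x":1.4,"y":5.9,"z":0,"yaw":0,"claw":8.5},{"x":1.4,"y":5.9,"z":0,"yaw":0,"claw":8.5},{"x":1.4,"y":5.9,"z":0,"yaw":0,"claw":8.5},{"x":1.4,"y":5.9,"z":0,"yaw":0,"claw":8.5},{"x":1.2,"y":6.1,"z":0,"yaw":0,"claw":8.5},{"x":0,"y":0,"z":4,"yaw":0,"claw":8.5},{"x":0,"y":0,"z":5,"yaw":0,"claw":8.5},{"x":0,"y":0,"z":4.5,"yaw":0,"claw":8.5},{"x":0,"y":0,"z":3.3,"yaw":0,"claw":8.5},{"x":0,"y":0,"z":0,"yaw":0,"claw":8.5}]';python3 -m jog '[{"x":0,"y":0,"z":0,"yaw":0,"claw":4.3},{"x":0,"y":0,"z":0,"yaw":0,"claw":4.3},{"x":0,"y":0,"z":0,"yaw":0,"claw":4.3},{"x":0,"y":0,"z":0,"yaw":0,"claw":4.3},{"x":0,"y":0,"z":0,"yaw":0,"claw":4.3}]' 40
```

```text
clock: 8.65
tool_pos: [0.5545, -0.052, 0.0544]
orientation: [[0.983, -0.182, -0.007], [-0.182, -0.983, 0.0], [-0.007, 0.001, -1.0]]
wrist_force: [0.5, 0.6, 0.5]
grip_width: 0.0851
grasp_force: 0.0
clock: 9.28
tool_pos: [0.5582, -0.0521, 0.0591]
orientation: [[0.983, -0.182, 0.003], [-0.182, -0.983, -0.0], [0.003, -0.0, -1.0]]
wrist_force: [-0.5, -0.1, 5.0]
grip_width: 0.0484
grasp_force: 40.6
```

```bash
python3 -m jog '[{"x":0,"y":0,"z":-3,"yaw":0,"claw":4.3},{"x":0,"y":0,"z":-5,"yaw":0,"claw":4.3},{"x":0,"y":0,"z":-4.5,"yaw":0,"claw":4.3},{"x":-1.3,"y":-5.9,"z":0,"yaw":0,"claw":4.3},{"x":-1.3,"y":-5.9,"z":0,"yaw":0,"claw":4.3},{"x":-1.3,"y":-5.9,"z":0,"yaw":0,"claw":4.3},{"x":-1.3,"y":-5.9,"z":0,"yaw":0,"claw":4.3},{"x":-1.5,"y":-5.9,"z":0,"yaw":0,"claw":4.3},{"x":0,"y":0,"z":0,"yaw":0,"claw":4.3},{"x":0,"y":0,"z":0,"yaw":0,"claw":4.3}]'
python3 - <<'E'
from h import *
s=sense();print(s["tool_pos"])
a=snap("wrist","w4.png");b=snap("side","s4.png")
a=cv2.resize(a[180:380,220:420],None,fx=2,fy=2);b=cv2.resize(b[200:310,265:365],None,fx=3.64,fy=3.64)[:400]
cv2.imwrite("pics/m4.png",np.hstack([a,b]))
E
```

```text
clock: 10.52
tool_pos: [0.545, 0.2499, 0.183]
orientation: [[0.983, -0.182, 0.001], [-0.182, -0.983, -0.0], [0.001, 0.0, -1.0]]
wrist_force: [0.1, -1.5, -1.5]
grip_width: 0.0483
grasp_force: 41.8
[0.54503257 0.24987435 0.18298327]
```

View pics/m4.png

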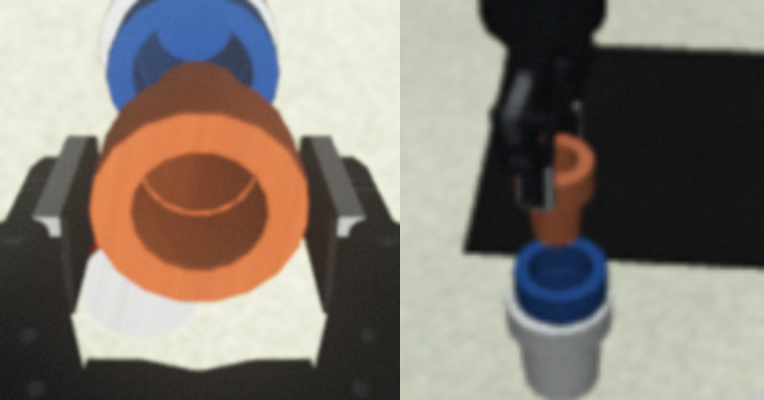

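The copper rim centre is at full-image pixel (319.5,283.5) and the blue rim centre near u=316.5. In the side view the copper foot is over the blue bore.

```bash
python3 - <<'E'
from h import *
s=sense();R=np.array(s["orientation"])
m=atz("wrist",319.5,283.5,.188,s);l=np.array([.545,.252,.108])
print(R.T@(m-s["tool_pos"]),"need",R.T@(l-m), "wrist L",R.T@(atz("wrist",316.5,212,.108,s)-m))
E
```

```text
[-0.00093745 -0.00066381 -0.00523632] need [-0.00028911 -0.00288745  0.07999794] wrist L [ 0.00386665 -0.00194706  0.08000237]
```

```bash
python3 -m jog '[{"x":0,"y":-0.25,"z":0,"yaw":0,"claw":4.3},{"x":0,"y":0,"z":2,"yaw":0,"claw":4.3},{"x":0,"y":0,"z":1.2,"yaw":0,"claw":4.3},{"x":0,"y":0,"z":1,"yaw":0,"claw":4.3},{"x":0,"y":0,"z":0.8,"yaw":0,"claw":4.3},{"x":0,"y":0,"z":0.6,"yaw":0,"claw":4.3},{"x":0,"y":0,"z":0,"yaw":0,"claw":4.3}]';python3 -m jog '[{"x":0,"y":0,"z":0.4,"yaw":0,"claw":4.3},{"x":0,"y":0,"z":0.2,"yaw":0,"claw":4.3},{"x":0,"y":0,"z":0,"yaw":0,"claw":4.3}]'
```

```text
clock: 11.5
tool_pos: [0.5452, 0.2526, 0.1259]
orientation: [[0.983, -0.182, -0.001], [-0.182, -0.983, -0.0], [-0.0, 0.0, -1.0]]
wrist_force: [0.1, -0.4, -2.0]
grip_width: 0.0484
grasp_force: 41.8
clock: 11.88
tool_pos: [0.5453, 0.2526, 0.1202]
orientation: [[0.983, -0.182, -0.0], [-0.182, -0.983, -0.0], [-0.0, 0.0, -1.0]]
wrist_force: [-0.5, 0.2, -1.2]
grip_width: 0.0487
grasp_force: 41.8
```

```bash
python3 -m jog '[{"x":0,"y":0,"z":0,"yaw":0,"claw":6},{"x":0,"y":0,"z":0,"yaw":0,"claw":8.5},{"x":0,"y":0,"z":-3,"yaw":0,"claw":8.5},{"x":0,"y":0,"z":-5,"yaw":0,"claw":8.5},{"x":0,"y":0,"z":-5,"yaw":0,"claw":8.5},{"x":0,"y":0,"z":0,"yaw":0,"claw":8.5},{"x":0,"y":0,"z":0,"yaw":0,"claw":8.5}]'
python3 - <<'E'
from h import *
s=sense();R=np.array(s["orientation"]);print(s["tool_pos"])
a=snap("wrist","w5.png")
h=cv2.cvtColor(a,cv2.COLOR_BGR2HSV)
o=((h[...,0]<15)&(h[...,1]>110)&(h[...,2]>150)).astype(np.uint8);o[:,:220]=0;o[:,420:]=0;o[270:]=0
bl=((abs(h[...,0].astype(int)-108)<12)&(h[...,1]>110)).astype(np.uint8);bl[:,:220]=0;bl[:,420:]=0
for n,m,z in(("small",o,.124),("med",bl,.108)):
    c=max(cv2.findContours(m,0,2)[0],key=cv2.contourArea);x,y,w,hh=cv2.boundingRect(c);print(n,x,y,w,hh,cv2.fitEllipse(c) if len(c)>5 else 0)
    (u,v),_,_=cv2.fitEllipse(c);print(atz("wrist",u,v,z,s))
E
```

```text
clock: 12.75
tool_pos: [0.5452, 0.2525, 0.2501]
orientation: [[0.983, -0.182, 0.0], [-0.182, -0.983, -0.0], [0.0, 0.0, -1.0]]
wrist_force: [-0.1, -0.2, -0.4]
grip_width: 0.0848
grasp_force: 0.0
[0.54520117 0.25252493 0.25013647]
small 290 167 58 57 ((318.77203369140625, 194.87127685546875), (55.220298767089844, 57.44361877441406), 90.17792510986328)
[0.54431496 0.25384314 0.124     ]
med 287 157 66 44 ((319.1851806640625, 190.83309936523438), (63.070125579833984, 65.86276245117188), 11.261914253234863)
[0.54295848 0.25374507 0.108     ]
```

```bash
python3 -m jog '[{"x":1.2,"y":5.4,"z":-0.3,"yaw":0,"claw":8.5},{"x":1.2,"y":5.4,"z":-0.3,"yaw":0,"claw":8.5},{"x":1.2,"y":5.4,"z":-0.3,"yaw":0,"claw":8.5},{"x":1.2,"y":5.4,"z":-0.3,"yaw":0,"claw":8.5},{"x":1.2,"y":5.4,"z":-0.3,"yaw":0,"claw":8.5},{"x":1.2,"y":5.4,"z":-0.3,"yaw":0,"claw":8.5},{"x":1.2,"y":5.4,"z":-0.2,"yaw":0,"claw":8.5},{"x":1.2,"y":5.4,"z":0,"yaw":0,"claw":8.5},{"x":1.2,"y":5.4,"z":0,"yaw":0,"claw":8.5},{"x":1.2,"y":5.4,"z":0,"yaw":0,"claw":8.5}]';python3 -m jog '[{"x":0,"y":0,"z":0,"yaw":0,"claw":8.5},{"x":0,"y":0,"z":0,"yaw":0,"claw":8.5}]'
python3 - <<'E'
from h import *
s=sense();print(s["tool_pos"])
a=snap("wrist","w6.png");cv2.imwrite("pics/m6.png",cv2.resize(a[0:300,120:520],None,fx=2,fy=2,interpolation=2))
E
```

```text
clock: 14.05
tool_pos: [0.5642, -0.3017, 0.2686]
orientation: [[0.983, -0.182, -0.002], [-0.182, -0.983, 0.001], [-0.002, -0.001, -1.0]]
wrist_force: [1.6, -0.0, 1.0]
grip_width: 0.0851
grasp_force: 0.0
clock: 14.3
tool_pos: [0.5645, -0.2995, 0.2688]
orientation: [[0.983, -0.182, -0.002], [-0.182, -0.983, 0.002], [-0.002, -0.001, -1.0]]
wrist_force: [-0.3, 0.3, -0.3]
grip_width: 0.085
grasp_force: 0.0
[ 0.56448701 -0.2995443   0.26877928]
```

View pics/m6.png

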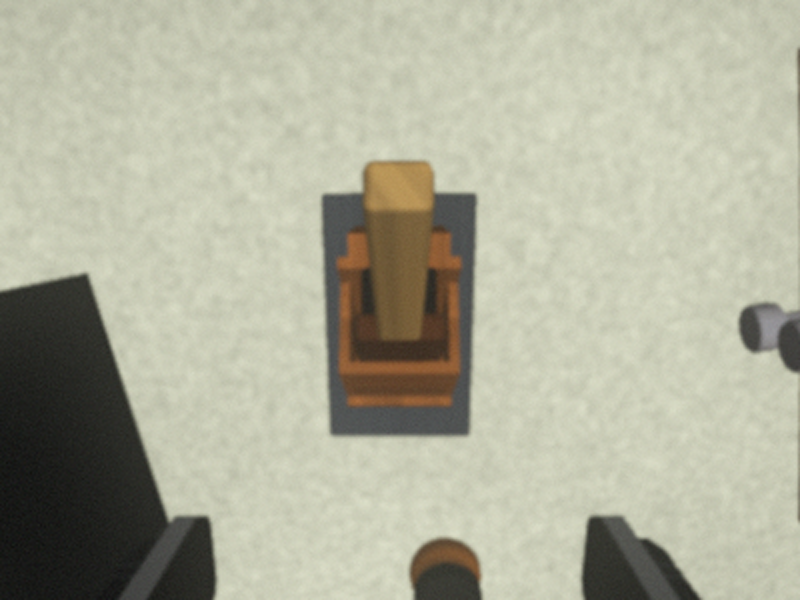

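The brush is aligned with the tool's x axis. The handle's end face centre is at full-image (319.5,93.5), and the plate edges run vertically in the image.

```bash
python3 - <<'E'
from h import *
s=sense();R=np.array(s["orientation"])
e=atz("wrist",319.5,93.3,.2107,s);x,r=tri(ray("wrist",319.5,93.3,s),ray("top",215+719/3,145+19/3),ray("side",290+37.6/5.75,115+40.6/5.75))
print(e,x,np.round(r,4))
g=x-.045*np.array([.5*.983,-.5*.182,.866]);print("grip",g,"tool move",R.T@(g-[0,0,.005]-s["tool_pos"]))
E
```

```text
[ 0.64268277 -0.31224387  0.2107    ] [ 0.64316957 -0.31295732  0.21191074] [0.0009 0.0018 0.0011]
grip [ 0.62105207 -0.30886232  0.17294074] tool move [ 5.72814893e-02 -4.75155774e-05  1.01126915e-01]
```

```bash
python3 -m jog '[{"x":5.7,"y":0,"z":0,"yaw":0,"claw":8.5},{"x":0,"y":0,"z":4,"yaw":0,"claw":8.5},{"x":0,"y":0,"z":4,"yaw":0,"claw":8.5},{"x":0,"y":0,"z":2.1,"yaw":0,"claw":8.5},{"x":0,"y":0,"z":0,"yaw":0,"claw":8.5},{"x":0,"y":0,"z":0,"yaw":0,"claw":8.5}]' 70; python3 -m jog '[{"x":0,"y":0,"z":0,"yaw":0,"claw":1.5},{"x":0,"y":0,"z":0,"yaw":0,"claw":1.5},{"x":0,"y":0,"z":0,"yaw":0,"claw":1.5},{"x":0,"y":0,"z":0,"yaw":0,"claw":1.5},{"x":0,"y":0,"z":0,"yaw":0,"claw":1.5},{"x":0,"y":0,"z":0,"yaw":0,"claw":1.5},{"x":0,"y":0,"z":0,"yaw":0,"claw":1.5}]' 70
```

```text
clock: 15.1
tool_pos: [0.6218, -0.3098, 0.1705]
orientation: [[0.983, -0.181, 0.002], [-0.181, -0.983, -0.0], [0.002, -0.0, -1.0]]
wrist_force: [-0.6, -0.2, -0.1]
grip_width: 0.0851
grasp_force: 0.0
clock: 15.98
tool_pos: [0.6212, -0.3105, 0.1696]
orientation: [[0.983, -0.182, 0.001], [-0.182, -0.983, -0.0], [0.001, 0.0, -1.0]]
wrist_force: [0.7, 1.3, 4.0]
grip_width: 0.019
grasp_force: 68.7
```

```bash
python3 -m jog '[{"x":0.4,"y":0,"z":-0.7,"yaw":0,"claw":1.5},{"x":0.65,"y":0,"z":-1.1,"yaw":0,"claw":1.5},{"x":0.65,"y":0,"z":-1.1,"yaw":0,"claw":1.5},{"x":0.65,"y":0,"z":-1.15,"yaw":0,"claw":1.5},{"x":0.65,"y":0,"z":-1.15,"yaw":0,"claw":1.5},{"x":0.65,"y":0,"z":-1.1,"yaw":0,"claw":1.5},{"x":0.65,"y":0,"z":-1.1,"yaw":0,"claw":1.5},{"x":0.65,"y":0,"z":-1.15,"yaw":0,"claw":1.5},{"x":0.1,"y":0,"z":-1.1,"yaw":0,"claw":1.5},{"x":0,"y":0,"z":-2,"yaw":0,"claw":1.5}]';python3 -m jog '[{"x":0,"y":0,"z":-1,"yaw":0,"claw":1.5},{"x":0,"y":0,"z":0,"yaw":0,"claw":1.5},{"x":0,"y":0,"z":0,"yaw":0,"claw":1.5}]'
python3 - <<'E'
from h import *
a=snap("side","s7.png");t=snap("top","t7.png")
s=sense();p=camera_params("side")
# predicted pixels of brush handle end / head tip for pitch candidates
cv2.imwrite("pics/m7.png",np.hstack([cv2.resize(a[60:200,250:390],None,fx=3,fy=3),cv2.resize(t[120:240,400:510],None,fx=3,fy=3.5)]))
E
```

```text
clock: 17.23
tool_pos: [0.6703, -0.3196, 0.2857]
orientation: [[0.983, -0.182, -0.002], [-0.182, -0.983, 0.001], [-0.002, -0.0, -1.0]]
wrist_force: [0.7, 0.2, -1.9]
grip_width: 0.019
grasp_force: 68.3
clock: 17.6
tool_pos: [0.6703, -0.3196, 0.295]
orientation: [[0.983, -0.182, -0.001], [-0.182, -0.983, 0.0], [-0.001, -0.0, -1.0]]
wrist_force: [-0.5, 0.3, -1.9]
grip_width: 0.0193
grasp_force: 68.3
```

View pics/m7.png

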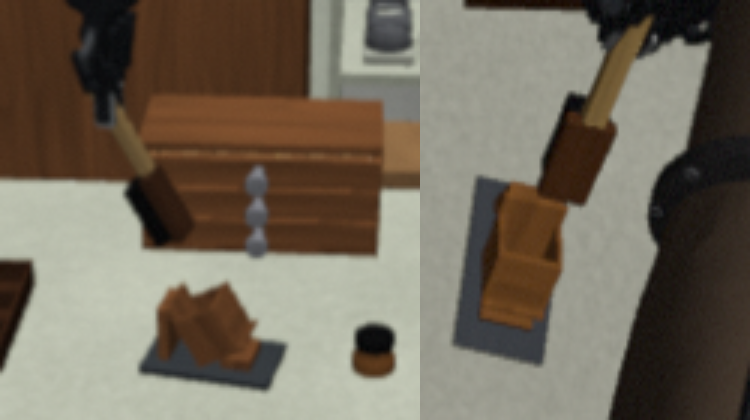

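The side and top pictures show the brush held at about 60°, its head fully clear of the sleeve. I'll tip it level by pivoting it in the pads, with the bristle heel against the mat.

```bash
python3 -m jog '[{"x":-1,"y":-1.5,"z":0,"yaw":0,"claw":1.5},{"x":-2.4,"y":-3.5,"z":0,"yaw":0,"claw":1.5},{"x":-2.6,"y":-3.8,"z":0,"yaw":0,"claw":1.5},{"x":-2.6,"y":-3.8,"z":0,"yaw":0,"claw":1.5},{"x":-2.6,"y":-3.8,"z":0,"yaw":0,"claw":1.5},{"x":-2.6,"y":-3.8,"z":0,"yaw":0,"claw":1.5},{"x":-2.6,"y":-3.8,"z":0,"yaw":0,"claw":1.5},{"x":-2.4,"y":-3.5,"z":0,"yaw":0,"claw":1.5},{"x":-1.3,"y":-2,"z":0,"yaw":0,"claw":1.5},{"x":0,"y":0,"z":0,"yaw":0,"claw":1.5}]';python3 -m jog '[{"x":0,"y":0,"z":4,"yaw":0,"claw":1.5},{"x":0,"y":0,"z":4,"yaw":0,"claw":1.5},{"x":0,"y":0,"z":4,"yaw":0,"claw":1.5},{"x":0,"y":0,"z":1,"yaw":0,"claw":1.5},{"x":0,"y":0,"z":0,"yaw":0,"claw":1.5},{"x":0,"y":0,"z":0,"yaw":0,"claw":1.5}]' 40
python3 - <<'E'
import numpy as np
c=np.radians
P=lambda t:np.array([158*np.cos(t)-31*np.sin(t),158*np.sin(t)+31*np.cos(t)])
for t in range(60,-1,-6): print(t,P(c(t)).round(1),(P(c(t))-P(c(t+6))).round(1))
E
```

```text
clock: 18.95
tool_pos: [0.526, 0.0091, 0.2958]
orientation: [[0.984, -0.179, -0.0], [-0.179, -0.984, 0.001], [-0.0, -0.001, -1.0]]
wrist_force: [1.0, -0.4, -2.5]
grip_width: 0.019
grasp_force: 68.6
clock: 19.7
tool_pos: [0.5279, 0.0068, 0.1674]
orientation: [[0.983, -0.183, 0.003], [-0.183, -0.983, 0.0], [0.003, -0.001, -1.0]]
wrist_force: [0.4, -0.1, -1.5]
grip_width: 0.0188
grasp_force: 68.4
60 [ 52.2 152.3] [16.2 -4.6]
54 [ 67.8 146. ] [15.6 -6.3]
48 [ 82.7 138.2] [14.9 -7.9]
42 [ 96.7 128.8] [14.  -9.4]
36 [109.6 117.9] [ 12.9 -10.8]
30 [121.3 105.8] [ 11.7 -12.1]
24 [131.7  92.6] [ 10.4 -13.3]
18 [140.7  78.3] [  9.  -14.3]
12 [148.1  63.2] [  7.4 -15.1]
6 [153.9  47.3] [  5.8 -15.8]
0 [158.  31.] [  4.1 -16.3]
```

```bash
python3 -m jog '[{"x":0,"y":0,"z":1,"yaw":0,"claw":1.5},{"x":0,"y":0,"z":0.3,"yaw":0,"claw":1.5},{"x":0,"y":0,"z":0,"yaw":0,"claw":1.5}]' 40;python3 -m jog '[{"x":0,"y":0,"z":0.3,"yaw":0,"claw":1.5},{"x":0,"y":0,"z":0,"yaw":0,"claw":1.5}]' 40;python3 -m jog '[{"x":0,"y":0,"z":0.3,"yaw":0,"claw":1.5},{"x":0,"y":0,"z":0,"yaw":0,"claw":1.5}]' 40
```

```text
clock: 20.08
tool_pos: [0.5267, 0.0069, 0.1527]
orientation: [[0.983, -0.182, -0.0], [-0.182, -0.983, -0.0], [-0.0, 0.0, -1.0]]
wrist_force: [-0.4, -0.5, -1.9]
grip_width: 0.0191
grasp_force: 68.9
clock: 20.32
tool_pos: [0.5285, 0.0069, 0.1514]
orientation: [[0.983, -0.182, 0.004], [-0.182, -0.983, 0.0], [0.004, -0.001, -1.0]]
wrist_force: [-0.4, -0.2, 10.5]
grip_width: 0.0188
grasp_force: 70.2
clock: 20.58
tool_pos: [0.5311, 0.0067, 0.1501]
orientation: [[0.983, -0.183, 0.009], [-0.183, -0.983, -0.0], [0.009, -0.002, -1.0]]
wrist_force: [4.3, -3.0, 20.5]
grip_width: 0.019
grasp_force: 71.2
```

```bash
python3 -m jog '[{"x":0.5,"y":0,"z":0,"yaw":0,"claw":1.7},{"x":0.5,"y":0,"z":0.3,"yaw":0,"claw":1.7},{"x":0,"y":0,"z":0,"yaw":0,"claw":1.7}]' 20
```

```text
clock: 20.95
tool_pos: [0.5401, 0.0049, 0.1462]
orientation: [[0.983, -0.183, 0.007], [-0.183, -0.983, 0.0], [0.007, -0.001, -1.0]]
wrist_force: [3.8, -1.8, 13.9]
grip_width: 0.0189
grasp_force: 70.0
```

```bash
python3 -m jog '[{"x":0.8,"y":0,"z":0.3,"yaw":0,"claw":1.7},{"x":0.75,"y":0,"z":0.4,"yaw":0,"claw":1.7},{"x":0.75,"y":0,"z":0.4,"yaw":0,"claw":1.7},{"x":0,"y":0,"z":0,"yaw":0,"claw":1.7}]' 20;python3 -m jog '[{"x":0.7,"y":0,"z":0.45,"yaw":0,"claw":1.7},{"x":0.7,"y":0,"z":0.45,"yaw":0,"claw":1.7},{"x":0,"y":0,"z":0,"yaw":0,"claw":1.7}]' 20
```

```text
clock: 21.45
tool_pos: [0.5617, 0.0008, 0.1343]
orientation: [[0.983, -0.183, 0.005], [-0.183, -0.983, 0.0], [0.004, -0.001, -1.0]]
wrist_force: [3.5, -1.0, 9.6]
grip_width: 0.0189
grasp_force: 67.9
clock: 21.82
tool_pos: [0.5748, -0.0017, 0.1249]
orientation: [[0.983, -0.183, 0.003], [-0.183, -0.983, 0.0], [0.003, -0.001, -1.0]]
wrist_force: [1.2, -0.2, 6.3]
grip_width: 0.019
grasp_force: 66.4
```

```bash
python3 -m jog '[{"x":0.7,"y":0,"z":0.6,"yaw":0,"claw":1.7},{"x":0.7,"y":0,"z":0.7,"yaw":0,"claw":1.7},{"x":0.6,"y":0,"z":0.7,"yaw":0,"claw":1.7},{"x":0.5,"y":0,"z":0.65,"yaw":0,"claw":1.7},{"x":0.5,"y":0,"z":0.65,"yaw":0,"claw":1.7},{"x":0.5,"y":0,"z":0.7,"yaw":0,"claw":1.7},{"x":0.45,"y":0,"z":0.7,"yaw":0,"claw":1.7},{"x":0,"y":0,"z":0,"yaw":0,"claw":1.7}]' 20
```

```text
clock: 22.82
tool_pos: [0.6133, -0.0089, 0.0774]
orientation: [[0.983, -0.183, 0.002], [-0.183, -0.983, 0.0], [0.002, -0.0, -1.0]]
wrist_force: [3.1, -1.2, 3.9]
grip_width: 0.0188
grasp_force: 61.2
```

```bash
python3 -m jog '[{"x":0.4,"y":0,"z":0.75,"yaw":0,"claw":1.7},{"x":0.35,"y":0,"z":0.75,"yaw":0,"claw":1.7},{"x":0.3,"y":0,"z":0.8,"yaw":0,"claw":1.7},{"x":0.27,"y":0,"z":0.8,"yaw":0,"claw":1.7},{"x":0.2,"y":0,"z":0.8,"yaw":0,"claw":1.7},{"x":0.2,"y":0,"z":0.6,"yaw":0,"claw":1.7},{"x":0,"y":0,"z":0,"yaw":0,"claw":1.7}]' 20;python3 -m jog '[{"x":0,"y":0,"z":0.3,"yaw":0,"claw":1.7},{"x":0,"y":0,"z":0,"yaw":0,"claw":1.7}]' 20
```

```text
clock: 23.7
tool_pos: [0.6278, -0.0119, 0.0308]
orientation: [[0.983, -0.182, -0.002], [-0.182, -0.983, -0.0], [-0.002, 0.0, -1.0]]
wrist_force: [-0.5, 0.1, 1.7]
grip_width: 0.0192
grasp_force: 60.1
clock: 23.95
tool_pos: [0.6284, -0.0119, 0.0289]
orientation: [[0.983, -0.182, -0.001], [-0.182, -0.983, -0.0], [-0.001, 0.0, -1.0]]
wrist_force: [-2.4, -0.1, 4.1]
grip_width: 0.0191
grasp_force: 60.6
```

```bash
python3 -m jog '[{"x":0,"y":0,"z":0,"yaw":0,"claw":1.0},{"x":0,"y":0,"z":0,"yaw":0,"claw":1.0},{"x":0,"y":0,"z":-0.6,"yaw":0,"claw":1.0},{"x":0,"y":0,"z":-2,"yaw":0,"claw":1.0},{"x":0,"y":0,"z":-3,"yaw":0,"claw":1.0},{"x":0,"y":0,"z":-3,"yaw":0,"claw":1.0},{"x":0,"y":0,"z":-3,"yaw":0,"claw":1.0},{"x":0,"y":0,"z":-2.4,"yaw":0,"claw":1.0},{"x":0,"y":0,"z":-1,"yaw":0,"claw":1.0},{"x":0,"y":0,"z":0,"yaw":0,"claw":1.0}]' 110;python3 -m jog '[{"x":0,"y":0,"z":0,"yaw":0,"claw":1.0},{"x":0,"y":0,"z":0,"yaw":0,"claw":1.0}]' 110
python3 - <<'E'
from h import *
a=snap("side","s8.png");t=snap("top","t8.png");s=sense()
def proj(n,X):
    p=camera_params(n);R=np.array(p["rotation"]);c=R.T@(np.array(X)-p["eye"]);c=c*[1,-1,-1]
    return cv2.projectPoints(c[None],np.zeros(3),np.zeros(3),np.array(p["mtx"]),np.array(p["dist"]))[0].ravel()
h=np.array([.983,-.182,0]);g=np.array(s["tool_pos"])+[0,0,.005]
for th in(0,.2):
    c,sn=np.cos(th),np.sin(th);k=np.array([0,0,1]);f=lambda x,z:g+((x-.057)*c-z*sn)*h+((x-.057)*sn+z*c)*k
    print(th,{nm:[proj(n,f(*q)).round(1).tolist() for n in("side","top")] for nm,q in dict(bot_toe=(-.101,-.031),bot_front=(-.029,-.031),end=(.1,0),head_top=(-.105,.007)).items()})
# dark/wood extents: print label map of region in side
sub=a[150:270,265:420];hsv=cv2.cvtColor(sub,cv2.COLOR_BGR2HSV)
wood=(hsv[...,0]<20)&(hsv[...,1]>90)
ys,xs=np.nonzero(wood);print("wood",xs.min()+265,xs.max()+265,ys.min()+150,ys.max()+150,len(xs))
for x in range(int(xs.min()),int(xs.max())+1,3):
    y=np.nonzero(wood[:,x])[0]
    if len(y): print(x+265,y.min()+150,y.max()+150,end=" | ")
E
```

```text
clock: 25.2
tool_pos: [0.6289, -0.012, 0.1789]
orientation: [[0.983, -0.182, 0.001], [-0.182, -0.983, -0.0], [0.001, -0.0, -1.0]]
wrist_force: [0.5, -1.4, -1.7]
grip_width: 0.0183
grasp_force: 107.5
clock: 25.45
tool_pos: [0.6282, -0.012, 0.1777]
orientation: [[0.983, -0.182, -0.002], [-0.182, -0.983, -0.0], [-0.002, 0.0, -1.0]]
wrist_force: [-1.0, -0.6, -1.7]
grip_width: 0.0183
grasp_force: 107.5
0 {'bot_toe': [[343.9, 198.9], [321.4, 219.7]], 'bot_front': [[318.0, 195.0], [327.0, 192.8]], 'end': [[272.4, 179.0], [337.2, 142.5]], 'head_top': [[345.5, 187.2], [321.0, 219.3]]}
0.2 {'bot_toe': [[340.4, 207.6], [322.2, 217.7]], 'bot_front': [[315.3, 199.6], [327.6, 191.1]], 'end': [[272.4, 176.4], [337.2, 141.7]], 'head_top': [[344.7, 197.2], [321.2, 220.2]]}
wood 272 380 155 269 1604
272 177 181 | 275 175 181 | 278 179 181 | 290 176 183 | 293 178 184 | 296 179 267 | 299 179 269 | 302 178 269 | 305 159 269 | 308 157 269 | 311 156 269 | 314 159 269 | 317 158 269 | 320 157 192 | 323 156 192 | 326 156 193 | 329 161 193 | 332 166 194 | 335 173 194 | 338 183 195 | 341 183 196 | 344 184 189 | 368 177 182 | 371 176 184 | 374 177 184 | 377 177 184 | 380 177 182 |
```

The side picture's numbers agree with a level brush: head end at (344,187) and handle end at (272,179), against predictions of (345.5,187.2) and (272.4,179). The bristles are about 15 cm up over the mat centre.

```bash
python3 -c "
from rig import *
s=sense();print(max(abs(s['qvel'])),s['grasp_force']);print(hand_in())"
```

```text
0.005265603545359936 107.45299458503723
the job is handed in; nothing more can be done
None
```

I handed the job in without seeing a verdict: all three pots are nested home in the large pot where it stood, and the arm is holding the brush level, bristles down, about 15 cm above the middle of the mat, with the tin and jar never touched.

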